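# Refit the axle of a sheet roller and lock it

### The arm

A 6-joint arm with a two-finger parallel gripper is mounted at the origin on the work surface. World frame = base frame: x ahead of the robot, y to its left, z up, the work surface at z = 0. Lengths are in m, angles in rad, forces in N, time in s.
With the tool pointing down it reaches from about 0.3 to 0.825 m from the base axis. Payload 5.4 kg.
Tool frame: the origin (TCP) lies at the very end of the fingers, on their centre line; the grasp point (between the pads) lies 19 mm behind it; z points along the fingers, x is the direction in which the jaws open and shut, and the axes are right-handed (so a half turn about z gives the same grasp; the last joint's range is limited). The gripper opens to 92 mm and grips with 3 to 60 N. Pads are 20 mm wide; open, the fingers measure 128 mm over their backs; the gripper's body (75 mm by 189 mm) begins 69 mm behind the grasp point.
Start: joints at [1.14, 0.158, 1.597, -0, 1.386, -0.21], TCP at [0.126, 0.561, 0.215] pointing down, gripper open.
Joint ranges: [-2.91, 2.91], [-0.94, 2.29], [0.18, 2.7], [-1.29, 4.43], [0.17, 2.64], [-3, 3]. Speed limits (rad/s): [2.57, 2.57, 3.14, 3.14, 3.14, 3.14].

### API

Orientations are given as a rotation vector (axis times angle).
In Python, from workcell import bot gives the robot as it stands. Calls block until the motion is done:
- bot.goto(position, orientation): joint-space move of the TCP to a pose.
- bot.line_to(position, rot=None, max_speed=0.15): straight line of the TCP; rot=None keeps the orientation; max_speed is the mean speed in m/s.
- bot.set_joints(angles): joint-space move.
- bot.set_gripper(opening, newtons=None): opening from 0.0 (shut) to 1.0 (fully open); newtons is the grip in N (None keeps the last); returns when the fingers have stopped.
- bot.hold(seconds).
- bot.inverse_kinematics(position, orientation): joint angles nearest the present ones, or None.
- bot.read_camera(name): name is "scene" or "top" or "wrist"; returns a dict with "pixels" (384x512x3 uint8, blue, green, red), "fx", "fy", "cx", "cy" (pixels), "k1" (the pictures are not rectified: a ray, as slopes to the right and down, at radius r is drawn at 1 + k1 r^2 times it, then the intrinsics apply), "R" (3x3) and "t" (3): a world point X has camera coordinates R X + t. Camera axes: x right, y down, z forward; pixel columns grow to the right and rows downward; lengths in m; the calibration is good to about 2 mm. A picture is of the moment at which its call begins. There is no depth.
A pose or a line that the arm cannot do raises bot.MotionError and nothing moves.
- bot.job_done(): hands the job in, once; it reports no verdict.
Readings, each from a call of its own:
- bot.current_clock(): time.
- bot.current_joints(): joint angles.
- bot.current_joint_vel(): joint speeds.
- bot.current_effort(): joint torques, N m.
- bot.current_ee_pos(): TCP position.
- bot.current_tool_rot(): TCP orientation.
- bot.current_contact_force(): force on the tool from outside, world axes, zero at the start.
- bot.current_ft_torque(): the same for the moment, N m.
- bot.current_opening(): opening from 0.0 (shut) to 1.0 (fully open).
Only numpy, scipy, OpenCV 4.12 (cv2) and the standard library are available. Lean on these libraries where they do the work, as an engineer would, in place of code of your own. Each camera call takes 0.05 s, during which the arm holds its last target. There are 200 camera calls.

### The job

Slide the loose axle through the near cheek, the roller sleeve and the far cheek of the sheet roller until its handle's shoulder is fully home against the near cheek. Then turn the lock's T-handle clockwise through both of its clicks, so that the keeper fork snaps into place round the axle's neck and stays there. Let go, and leave the palette knife, the jar and the cup where they are.

Things in the scene. Friction and masses are not known exactly. Their poses are not given: they have to be found in the camera images.
- frame: Fixed sheet roller: grey base plate 110 x 275 x 12 mm, two upright aluminium cheeks (90 mm wide, 12 mm thick, top 110 mm above the table), each with a 25 mm bore along the frame's y, 75 mm above the table. Origin on the table midway between the cheeks, z up. Near cheek at y +46 to +58 mm, far cheek at y -58 to -46 mm. The axle goes in from the +y side towards -y.
- bore_mouth (a point): centre of the bore's mouth on the outer (+y) face of the near cheek; axes as the frame's. Behind it, between the cheeks, a fixed black roller sleeve (62 mm outside, 34 mm bore, 84 mm long) lies on the same axis.
- axle_grip (a point): Centre of the loose axle's black handle, 30 x 30 mm square, 60 mm long. The axle (about 0.25 kg, 210 mm overall) runs along its own y: handle to +y of the shoulder, steel rod to -y. z is up as it lies in its rest, axis 50 mm above the table.
- axle_shoulder (a point): point on the axle's axis at the handle's shoulder, 30 mm from axle_grip towards the tip; it meets bore_mouth when the axle is fully home
- axle_tip (a point): point on the axle's axis at the rod's tip, 150 mm from axle_shoulder. The rod is 22 mm in diameter, tapers over its last 8 mm to 8 mm at the tip, and has a 10 mm neck from 121 to 134 mm beyond the shoulder.
- rest: Fixed plywood rest, base 70 x 215 x 12 mm, where the axle lies in two open-topped notches, 47 to 59 mm on the handle's side (+y) and 89 to 101 mm on the tip's side (-y) of the shoulder; the handle's middle is free for a grasp from above. Origin on the table under the shoulder, axes as the axle's.
- lock_grip (a point): Centre of the lock's black T-handle, a bar 110 mm long, 16 mm wide, 26 mm high, 139 mm above the table, on the lock's vertical pivot (frame x 0, y -144.5 mm). The bar lies along this point's y. Below it the steel keeper arm reaches 82 mm from the pivot towards this point's +y, its top 91 mm up. A grey plunger column, top 100 mm up, stands 50 to 80 mm to the frame's +x.
- lock (a joint): Lock angle, growing clockwise from above: 0 to 0.2 open as found, about 1.2 after the first click, 2.1 locked after the second (end stop, bar along the frame's y). A sprung plunger rides over two cam lobes, tops at 0.6 and 1.78 rad: up to 0.5 N m; short of a top the handle springs back, past it snaps on. In between it turns freely and stays. An axle not home stops the fork.
- palette_knife: bystander: palette knife lying on the table, origin at its underside
- jar: bystander: jar 60 mm wide, 90 mm high, origin at the centre of its underside
- cup: bystander: clear cup 76 mm wide, 80 mm high, origin at the centre of its underside
Mind the look-alikes: they are no part of the job. What is shaped like the part that bears axle_grip but pink is not meant.

How it is judged:
By the outcome, as a careful person would: the job done as asked, in the order asked, and still so for the second after the job is handed in, with the robot touching nothing.
It also fails if it takes over 72 s, if anything falls off the work surface, if the arm or the gripper's body presses on something with over 40 N, if the wrist force passes 120 N, or if a joint passes its speed limit or range.

## Working session

There is one attempt and no reset: what is moved stays moved. The work goes in short steps, each a Python script; the robot and the scene stay as the last script left them, time stands still between calls to the robot, and variables do not carry over. Pictures are saved under pics/ and viewed, about 8 in all and at most 12, crops included, and the job is handed in when it is done.

```bash
ls; mkdir -p pics
python3 - <<'E'
from workcell import bot
import cv2, numpy as np
for n in ("scene","top"):
    c=bot.read_camera(n); cv2.imwrite(f"pics/{n}0.png",c["pixels"])
    print(n,c["fx"],c["fy"],c["cx"],c["cy"],c["k1"],np.round(c["R"],3).tolist(),np.round(c["t"],3).tolist(), (-c["R"].T@c["t"]).round(3))
a=cv2.imread("pics/scene0.png")
print(bot.current_clock(),bot.current_tool_rot())
E
```

```text
pics
scene 395.03817785013575 395.03817785013575 254.7924242037812 192.20180557732823 -0.06726593436039202 [[-0.779, 0.627, 0.005], [0.437, 0.549, -0.712], [-0.449, -0.553, -0.702]] [0.387, -0.241, 1.562] [1.108 0.753 0.923]
top 377.57890974814904 377.57890974814904 258.81190738654965 193.70559746655067 -0.012461749823887305 [[-0.004, -1.0, 0.002], [-0.997, 0.004, -0.082], [0.082, -0.002, -0.997]] [0.1, 0.587, 1.29] [0.48  0.1   1.333]
0.1 [ 2.45210397e+00  1.96265805e+00 -2.32290482e-03]
```

View pics/top0.png

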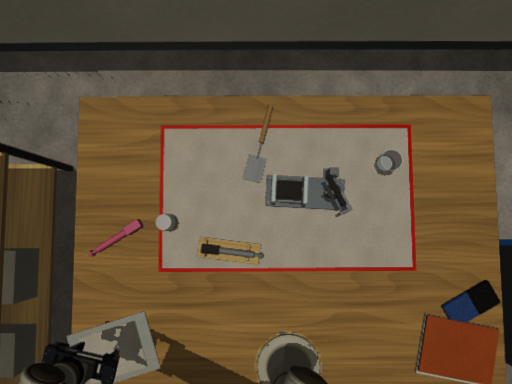

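View pics/scene0.png

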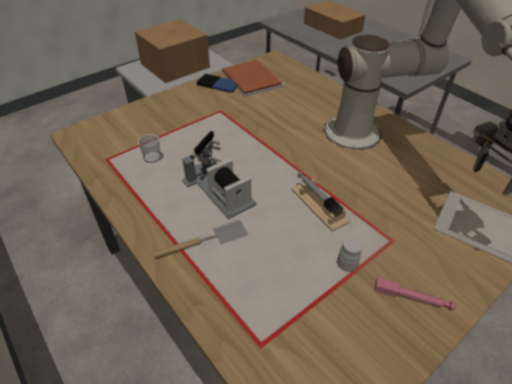

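The top view shows the axle in its plywood rest at about (230,251), black handle at the left (+y). The pink look-alike is at (118,237), outside the mat. The frame is at about (300,192), its lock at (335,190). The knife is at (258,150), the jar at (166,222) and the cup at (386,162). The one meant is the black-handled axle at (230,251), because it lies in the rest and isn't pink. I'll confirm that in an enlarged crop.

```bash
cat > h.py <<'E'
from workcell import bot
import cv2, numpy as np
from scipy.spatial.transform import Rotation as Ro
def ray(c,u,v):
    K=np.array([[c["fx"],0,c["cx"]],[0,c["fy"],c["cy"]],[0,0,1]])
    d=np.array([(u-c["cx"])/c["fx"],(v-c["cy"])/c["fy"]]); p=d.copy()
    for _ in range(20): p=d/(1+c["k1"]*(p@p))
    R=np.array(c["R"]); return -R.T@c["t"], R.T@np.array([p[0],p[1],1.])
def onz(c,u,v,z):
    o,d=ray(c,u,v); return o+d*(z-o[2])/d[2]
def proj(c,X):
    p=np.array(c["R"])@X+c["t"]; p=p[:2]/p[2]; p=p*(1+c["k1"]*(p@p))
    return p*c["fx"]+[c["cx"],c["cy"]]
def down(yaw): # tool pointing down, jaw axis (tool x) at world angle yaw
    x=np.array([np.cos(yaw),np.sin(yaw),0]); z=np.array([0,0,-1.])
    return Ro.from_matrix(np.c_[x,np.cross(z,x),z]).as_rotvec()
E
python3 - <<'E'
from h import *
c=bot.read_camera("top"); im=c["pixels"]
cr=im[160:270,190:360]; cv2.imwrite("pics/crop1.png",cv2.resize(cr,None,fx=4.6,fy=4.6,interpolation=cv2.INTER_CUBIC))
m=((im.max(2)<50)*255).astype(np.uint8); m[:160]=0;m[270:]=0;m[:,:190]=0;m[:,360:]=0
for k in cv2.findContours(m,0,2)[0]:
    if cv2.contourArea(k)>15: print("dark",cv2.minAreaRect(k),cv2.contourArea(k))
hsv=cv2.cvtColor(im,cv2.COLOR_BGR2HSV)
roi=hsv[225:275,190:275]; print(hsv[244,202],hsv[258,205],hsv[230,190])
E
```

```text
dark ((209.9864959716797, 249.08108520507812), (17.09749412536621, 9.04194450378418), 9.462322235107422) 120.5
dark ((289.3937683105469, 189.5929412841797), (26.008930206298828, 18.824880599975586), 3.814074993133545) 438.5
dark ((331.1287841796875, 190.7053985595703), (42.415340423583984, 18.8270320892334), 70.90650939941406) 343.0
[ 19 113  61] [ 21  60 137] [ 21  48 137]
```

View pics/crop1.png

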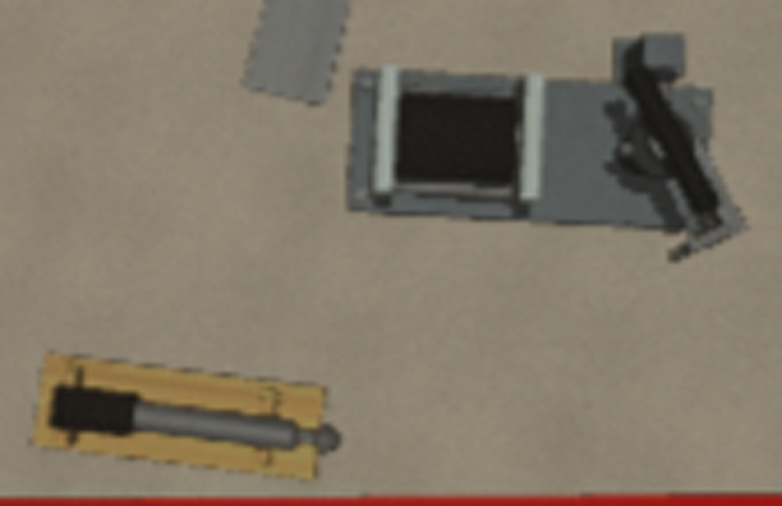

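The crop confirms the target: black square handle at crop (95,408), rod running to a tip ball at (334,438), lying in the yellow rest. Cheek tops are at crop (386,130) and (534,137). The lock bar runs from (635,50) to (715,215), with its keeper arm to the lower right. Next I'll localise these numerically.

Run:
```python
from h import *
c=bot.read_camera("top"); im=c["pixels"].astype(int)
def rects(m,win,amin=15):
    x0,y0,x1,y1=win; k=np.zeros(m.shape,np.uint8); k[y0:y1,x0:x1]=m[y0:y1,x0:x1]*255
    return [cv2.minAreaRect(q) for q in cv2.findContours(k,0,1)[0] if cv2.contourArea(q)>amin]
b,g,r=im[...,0],im[...,1],im[...,2]
ch=[]
for R in rects((b>g-12)&(im.min(2)>130),(262,170,315,210)):
    print("cheek",R,onz(c,*R[0],.110).round(4)); ch.append(onz(c,*R[0],.110))
print("handle",[(R,onz(c,*R[0],.065).round(4)) for R in rects(im.max(2)<50,(190,235,225,265))])
Y=rects((r-b>45)&(r>110),(190,225,275,275)); print("rest",Y,[onz(c,*R[0],.012).round(4) for R in Y])
tip=onz(c,190+334/4.6,160+438/4.6,.05); print("tip",tip.round(4))
for n,(u,v) in dict(barA=(635,52),barB=(708,212)).items(): print(n,onz(c,190+u/4.6,160+v/4.6,.152).round(4))
print("base cnrs",[onz(c,190+u/4.6,160+v/4.6,.012).round(4) for u,v in((356,70),(348,210),(712,92),(680,232))])
```

```text
cheek ((305.0, 195.5), (13.0, 2.0), 90.0) [ 0.5742 -0.0526  0.11  ]
cheek ((306.0, 180.5), (9.0, 2.0), 90.0) [ 0.6232 -0.0566  0.11  ]
cheek ((273.37548828125, 186.99221801757812), (2.869401216506958, 26.136505126953125), 3.5763344764709473) [0.6023 0.05   0.11  ]
handle [(((209.9864959716797, 249.08108520507812), (17.09749412536621, 9.04194450378418), 9.462322235107422), array([0.3997, 0.2608, 0.065 ]))]
rest [((232.0, 270.5), (7.0, 84.0), 90.0), ((228.361572265625, 250.10772705078125), (61.76929473876953, 20.217660903930664), 7.125016689300537)] [array([0.3227, 0.191 , 0.012 ]), array([0.3926, 0.2037, 0.012 ])]
tip [0.3776 0.0854 0.05  ]
barA [ 0.6473 -0.1212  0.152 ]
barB [ 0.5372 -0.169   0.152 ]
base cnrs [array([0.6539, 0.0668, 0.012 ]), array([0.5465, 0.0735, 0.012 ]), array([ 0.636, -0.206,  0.012]), array([ 0.5288, -0.1792,  0.012 ])]
```

Run:
```python
from h import *
for yaw in (-.125,np.pi-.125):
    for p in ([.3997,.2608,.16],[.3997,.2608,.03],[.611,.253,.056],[.604,.088,.056]):
        q=bot.inverse_kinematics(p,down(yaw)); print(round(yaw,2),p,None if q is None else np.round(q,2))
# bar dir
a=np.arctan2(.0478,.1101); 
for y0 in (a+np.pi/2,a-np.pi/2):
    for th in (0,.7,1.4,2.1):
        q=bot.inverse_kinematics([.592,-.146,.125],down(y0-th)); print("lock",round(y0,2),th,None if q is None else np.round(q,2))
bot.goto([.3997,.2608,.17],down(-.125))
c=bot.read_camera("wrist"); cv2.imwrite("pics/w1.png",c["pixels"]); print((-c["R"].T@c["t"]).round(3),np.round(c["R"],2).tolist(),bot.current_ee_pos(),bot.current_clock())
```

```text
-0.12 [0.3997, 0.2608, 0.16] [ 0.32 -0.05  1.92 -0.    1.27  0.45]
-0.12 [0.3997, 0.2608, 0.03] [ 0.32  0.15  2.01 -0.    0.98  0.45]
-0.12 [0.611, 0.253, 0.056] [ 0.21  0.53  1.46 -0.    1.16  0.34]
-0.12 [0.604, 0.088, 0.056] [-0.05  0.41  1.62 -0.    1.11  0.07]
3.02 [0.3997, 0.2608, 0.16] [ 0.32 -0.05  1.92 -0.    1.27 -2.69]
3.02 [0.3997, 0.2608, 0.03] [ 0.32  0.15  2.01 -0.    0.98 -2.69]
3.02 [0.611, 0.253, 0.056] [ 0.21  0.53  1.46 -0.    1.16 -2.81]
3.02 [0.604, 0.088, 0.056] None
lock 1.98 0 [-0.44  0.33  1.58 -0.    1.23 -2.42]
lock 1.98 0.7 [-0.44  0.33  1.58 -0.    1.23 -1.72]
lock 1.98 1.4 [-0.44  0.33  1.58 -0.    1.23 -1.02]
lock 1.98 2.1 [-0.44  0.33  1.58 -0.    1.23 -0.32]
lock -1.16 0 [-0.44  0.33  1.58 -0.    1.23  0.72]
lock -1.16 0.7 [-0.44  0.33  1.58 -0.    1.23  1.42]
lock -1.16 1.4 [-0.44  0.33  1.58 -0.    1.23  2.12]
lock -1.16 2.1 [-0.44  0.33  1.58  0.    1.23  2.82]
[0.409 0.328 0.341] [[0.99, -0.12, 0.0], [-0.12, -0.96, 0.24], [-0.03, -0.24, -0.97]] [0.39945203 0.26161254 0.1701896 ] 1.7583
```

View pics/w1.png

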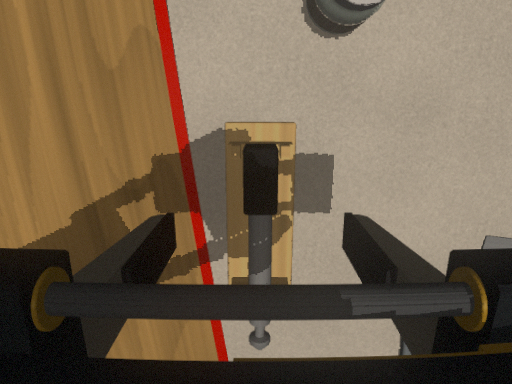

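The wrist view shows the black handle at (261,179), with its shoulder edge at row 213 and the rod running down to the tip ball at (260,340). The handle and rod are aligned with the picture column. I'll refine from this picture.

Run:
```python
from h import *
c=bot.read_camera("wrist"); g=c["pixels"].max(2).astype(int)
for r in (160,180,200): 
    xs=np.where(g[r,225:295]<45)[0]+225; print(r,xs.min(),xs.max(), onz(c,(xs.min()+xs.max())/2,r,.065).round(4),
     np.linalg.norm(onz(c,xs.min()-.5,r,.065)-onz(c,xs.max()+.5,r,.065)).round(4))
print("col",g[130:235:1,261].tolist())
for r in (225,240,255,270): print(r,g[r,238:284].tolist())
print("tip",onz(c,260,340,.05).round(4))
```

```text
160 244 277 [0.4048 0.2818 0.065 ] 0.0285
180 244 277 [0.4027 0.2648 0.065 ] 0.0289
200 244 276 [0.4001 0.2473 0.065 ] 0.0284
col [181, 182, 180, 181, 181, 182, 181, 179, 181, 175, 180, 151, 80, 67, 34, 35, 32, 32, 37, 38, 36, 42, 35, 39, 36, 41, 43, 36, 41, 36, 39, 40, 43, 42, 32, 31, 33, 30, 27, 28, 26, 29, 21, 33, 26, 27, 31, 28, 32, 28, 27, 28, 28, 29, 29, 26, 31, 28, 26, 26, 27, 28, 22, 27, 23, 26, 29, 25, 25, 31, 26, 27, 29, 22, 29, 19, 26, 29, 27, 18, 31, 30, 22, 31, 31, 48, 70, 72, 72, 67, 66, 69, 68, 67, 70, 69, 69, 69, 69, 68, 70, 69, 66, 67, 70]
225 [101, 104, 103, 105, 104, 105, 103, 104, 104, 103, 81, 59, 58, 58, 58, 65, 66, 65, 68, 66, 66, 69, 69, 69, 71, 69, 69, 67, 67, 67, 64, 61, 64, 57, 93, 103, 105, 107, 102, 102, 100, 97, 98, 94, 95, 97]
240 [103, 103, 103, 104, 103, 103, 108, 105, 108, 107, 80, 59, 58, 62, 63, 65, 64, 64, 66, 70, 68, 67, 70, 72, 70, 70, 67, 67, 66, 64, 61, 63, 64, 64, 96, 104, 106, 106, 103, 103, 99, 158, 170, 168, 167, 169]
255 [104, 104, 108, 107, 105, 110, 111, 108, 108, 104, 84, 58, 62, 62, 64, 62, 67, 63, 66, 65, 71, 70, 72, 70, 69, 68, 69, 64, 64, 67, 63, 59, 59, 101, 165, 177, 181, 180, 182, 181, 175, 174, 169, 167, 168, 171]
270 [180, 179, 180, 178, 178, 179, 179, 179, 179, 177, 120, 60, 60, 57, 62, 62, 66, 69, 69, 68, 63, 69, 69, 68, 67, 100, 106, 106, 104, 100, 92, 86, 79, 135, 173, 178, 179, 180, 178, 176, 176, 173, 170, 172, 170, 170]
tip [0.3812 0.0926 0.05  ]
```

Run:
```python
from h import *
y=-.127; x,yy=.4017,.2635
bot.goto([x,yy,.09],down(y))
bot.line_to([x,yy,.031],down(y),.08); print(bot.current_ee_pos(),bot.current_contact_force())
bot.set_gripper(0.0,50); print("open",bot.current_opening()*92,bot.current_contact_force(),bot.current_ee_pos())
bot.line_to([x,yy,.12],max_speed=.1); bot.hold(.3); print(bot.current_ee_pos(),bot.current_contact_force(),bot.current_ft_torque(),bot.current_opening()*92,bot.current_clock())
```

```text
[0.40219853 0.26367883 0.03149077] [ 0.17437964  0.51518033 -0.42080251]
open 29.586386948057218 [-1.31116067  0.35835768  0.06912514] [0.40161057 0.26351592 0.03097504]
[0.40145764 0.26340148 0.11958266] [-0.59019659  1.1808334  -2.76576568] [ 0.06996307  0.06425168 -0.01715967] 29.785183459513767 5.4167
```

Run:
```python
from h import *
bot.line_to([.45,.22,.27],max_speed=.25)
bot.goto([.60,-.01,.27],down(-.05)); bot.hold(.4)
print(bot.current_ee_pos(),bot.current_clock())
c=bot.read_camera("wrist"); im=c["pixels"]; cv2.imwrite("pics/w2.png",im)
import pickle; pickle.dump(c,open("w2.pkl","wb"))
for X in ([.6,.052,.11],[.6,-.052,.11]): print(proj(c,np.array(X)))
```

```text
[ 0.59992577 -0.00946953  0.2701786 ] 7.6833
[254.31759301 108.97114811]
[259.5310782  210.89991304]
```

View pics/w2.png

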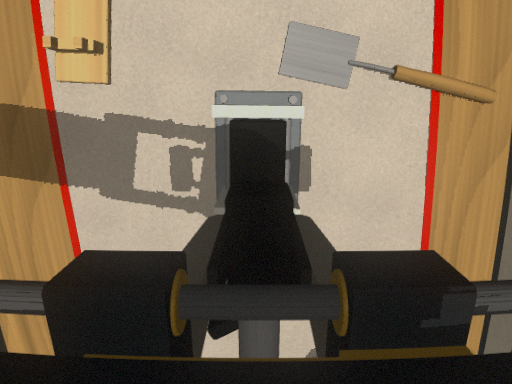

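The wrist view shows the near cheek top as a bright strip over columns 212–302 at rows 105–118. The far cheek shows as slivers at row ~210, either side of the gripper, and the base plate corners are at (216,92) and (301,92). I'll get sub-pixel strip ends and the frame's yaw from these.

Run:
```python
from h import *
import pickle; c=pickle.load(open("w2.pkl","rb")); im=c["pixels"].astype(int); g=im.min(2)
# near strip: per-column bright rows; per-row ends
m=(g>150)&(im[...,0]>=im[...,2]-5)
ys,xs=np.where(m[95:125,200:315]); print("near strip rows",ys.min()+95,ys.max()+95,"cols",xs.min()+200,xs.max()+200)
L=[];
for col in (220,230,240,270,280,290,296):
    r=np.where(m[95:125,col])[0]+95; L.append((col,r.min(),r.max()))
print(L)
for r in (108,111,114): 
    x=np.where(m[r,200:315])[0]+200; u=(x.min()+x.max())/2
    print(r,x.min(),x.max(),onz(c,u,r,.11).round(4),np.linalg.norm(onz(c,x.min()-.5,r,.11)-onz(c,x.max()+.5,r,.11)).round(4))
fit=np.polyfit([l[0] for l in L],[(l[1]+l[2])/2 for l in L],1)
p,q=[onz(c,u,np.polyval(fit,u),.11) for u in (214,300)]; print("near centre line",p.round(4),q.round(4),"yaw",np.arctan2((q-p)[1],(q-p)[0]))
for r in range(198,218,2): print(r,im[r,204:228].max(1).tolist(),im[r,284:312].max(1).tolist())
for r in (100,140,150,170,185): print(r,"base L",im[r,206:226].max(1).tolist(),"R",im[r,294:310].max(1).tolist())
```

```text
near strip rows 106 118 cols 219 303Traceback (most recent call last):
  File "<stdin>", line 8, in <module>
    return umr_minimum(a, axis, None, out, keepdims, initial, where)
ValueError: zero-size array to reduction operation minimum which has no identity
```

Run:
```python
from h import *
import pickle; c=pickle.load(open("w2.pkl","rb")); im=c["pixels"].astype(int); b,r_=im[...,0],im[...,2]
m=((im.max(2)>140)&(b>r_)).astype(np.uint8)   # bluish-white cheek tops
n=np.zeros_like(m); n[98:124,200:315]=m[98:124,200:315]
k=max(cv2.findContours(n,0,1)[0],key=cv2.contourArea); R=cv2.minAreaRect(k); print(R)
B=cv2.boxPoints(R); W=np.array([onz(c,*p,.11) for p in B]); print(W.round(4).tolist(),W.mean(0).round(4))
for i in range(4): e=W[(i+1)%4]-W[i]; print(np.linalg.norm(e).round(4),np.arctan2(e[1],e[0]).round(4))
n[:]=0; n[195:222,200:315]=m[195:222,200:315]; ys,xs=np.where(n); 
for r in sorted(set(ys)): print(r,xs[ys==r].min(),xs[ys==r].max(),(xs[ys==r]).tolist()[:14])
for r in (100,140,170,185): print(r,"L",im[r,206:226].max(1).tolist(),"R",im[r,292:312].max(1).tolist())
```

```text
Traceback (most recent call last):
ValueError: max() iterable argument is empty
```

Run:
```python
from h import *
import pickle; c=pickle.load(open("w2.pkl","rb")); im=c["pixels"].astype(int)
for p in ((112,225),(112,260),(112,290),(112,190),(210,215),(211,299),(100,230)): print(p,im[p])
print("row112",(im[112,205:310,2]-im[112,205:310,0]).tolist())
print("col230",[(int(x[2]-x[0]),int(x.max())) for x in im[98:124,230]])
for r in range(200,218,2): print(r,[(int(x[2]-x[0]),int(x.max())) for x in im[r,206:222]])
```

```text
(112, 225) [194 211 207]
(112, 260) [195 213 209]
(112, 290) [194 211 208]
(112, 190) [164 185 200]
(210, 215) [104 114 115]
(211, 299) [191 212 209]
(100, 230) [128 129 128]
row112 [35, 35, 39, 36, 36, 36, 26, 15, 12, 15, 12, 10, 9, 12, 11, 10, 11, 6, 8, 10, 13, 15, 16, 15, 14, 14, 10, 14, 12, 13, 12, 11, 10, 8, 10, 14, 17, 16, 11, 12, 9, 11, 11, 18, 11, 10, 10, 9, 8, 11, 11, 12, 12, 14, 13, 14, 12, 9, 13, 15, 16, 14, 18, 18, 16, 10, 12, 11, 11, 11, 8, 3, 5, 7, 6, 9, 11, 10, 10, 17, 11, 11, 8, 10, 17, 14, 9, 9, 12, 15, 18, 9, 10, 11, 4, 7, 3, 3, 14, 33, 35, 36, 35, 37, 37]
col230 [(1, 130), (0, 130), (0, 129), (0, 128), (-1, 127), (1, 130), (6, 110), (14, 184), (12, 210), (15, 211), (17, 208), (16, 213), (15, 210), (16, 213), (14, 211), (13, 210), (11, 210), (11, 211), (12, 210), (13, 201), (12, 144), (10, 136), (8, 85), (2, 42), (5, 37), (5, 39)]
200 [(20, 111), (20, 109), (21, 112), (21, 107), (20, 109), (21, 113), (20, 109), (20, 109), (22, 109), (20, 108), (14, 98), (11, 83), (8, 82), (12, 83), (13, 88), (10, 85)]
202 [(20, 109), (21, 109), (19, 105), (20, 110), (21, 109), (19, 
[... 635 characters left out ...]
0 [(21, 111), (22, 108), (21, 110), (20, 109), (21, 105), (20, 106), (19, 107), (16, 112), (15, 114), (11, 115), (17, 117), (15, 115), (11, 112), (15, 118), (16, 117), (14, 116)]
212 [(20, 110), (22, 110), (22, 112), (18, 109), (19, 108), (22, 107), (18, 104), (19, 109), (13, 112), (15, 117), (14, 115), (14, 117), (13, 116), (13, 116), (13, 116), (15, 116)]
214 [(21, 111), (21, 110), (20, 110), (18, 109), (19, 110), (21, 111), (20, 110), (17, 111), (15, 106), (13, 99), (12, 95), (14, 91), (14, 92), (15, 93), (13, 92), (12, 91)]
216 [(22, 112), (20, 113), (20, 103), (15, 92), (14, 82), (13, 73), (11, 65), (10, 61), (15, 56), (13, 54), (9, 60), (13, 58), (13, 56), (12, 55), (16, 59), (11, 58)]
```

Run:
```python
from h import *
import pickle; c=pickle.load(open("w2.pkl","rb")); im=c["pixels"].astype(int)
d=im[...,2]-im[...,0]; mx=im.max(2)
m=((d<22)&(mx>170)).astype(np.uint8)
n=np.zeros_like(m); n[98:124,200:315]=m[98:124,200:315]
k=max(cv2.findContours(n,0,1)[0],key=cv2.contourArea); R=cv2.minAreaRect(k); B=cv2.boxPoints(R); W=np.array([onz(c,*p,.11) for p in B]); print(R,W.mean(0).round(4))
for i in range(2): e=W[i+1]-W[i]; print(np.linalg.norm(e).round(4),np.arctan2(e[1],e[0]).round(4))
n[:]=0; n[198:222,285:315]=m[198:222,285:315]; ys,xs=np.where(n)
for r in sorted(set(ys)): print(r,xs[ys==r].min(),xs[ys==r].max())
# base plate sides (z=.012), lit +x side and left
for r in (95,100,130,150): 
    print(r,d[r,206:224].tolist(),mx[r,206:224].tolist(),"R",d[r,292:310].tolist(),mx[r,292:310].tolist())
```

```text
((257.9417419433594, 111.25262451171875), (92.04615783691406, 12.724834442138672), 0.784824550151825) [0.6034 0.0497 0.11  ]
0.0122 1.4786
0.0893 -0.0627
209 296 296
210 298 299
211 297 299
212 294 299
213 295 298
95 [36, 38, 38, 37, 36, 34, 37, 35, 27, 0, 4, 0, -2, 0, 5, 8, 10, 12] [198, 199, 198, 197, 192, 192, 191, 195, 166, 86, 104, 132, 129, 129, 134, 148, 153, 154] R [4, 4, 1, 1, 3, -4, 1, -2, 1, 0, 26, 36, 37, 35, 35, 34, 37, 38] [119, 138, 132, 131, 130, 128, 128, 129, 127, 106, 158, 191, 196, 191, 194, 194, 194, 198]
100 [38, 37, 38, 38, 36, 34, 38, 35, 29, 5, 2, -1, 2, 5, 10, 13, 10, 9] [199, 198, 191, 195, 192, 197, 196, 198, 169, 114, 122, 130, 128, 123, 137, 157, 159, 158] R [10, 10, 10, 11, 11, 2, 0, -1, 0, 0, 34, 40, 34, 36, 36, 37, 35, 36] [161, 158, 159, 158, 160, 129, 130, 133, 121, 104, 185, 195, 193, 195, 194, 193, 191, 191]
130 [21, 21, 18, 21, 19, 21, 20, 19, 20, 10, 2, 2, 0, 3, 4, 0, 3, 1] [111, 111, 110, 112, 112, 110, 112, 112, 102, 83, 71, 72, 77, 75, 76, 73, 74, 74] R [1, -1, 1, 1, 3, 1, 0, 2, 9, 34, 36, 34, 35, 39, 39, 37, 38, 36] [124, 126, 128, 126, 125, 128, 124, 116, 112, 189, 197, 194, 199, 202, 196, 197, 201, 198]
150 [21, 21, 21, 22, 21, 21, 22, 22, 19, 11, 1, 0, 3, 2, 4, 2, 3, 3] [115, 115, 112, 114, 116, 115, 112, 116, 114, 91, 68, 74, 71, 72, 71, 72, 70, 72] R [2, -1, 3, 2, 1, -1, -1, 6, 20, 21, 21, 20, 21, 18, 20, 22, 22, 19] [72, 73, 76, 73, 75, 75, 71, 71, 107, 116, 112, 112, 112, 109, 114, 117, 112, 112]
```

```bash
cat >> h.py <<'E'
YAW=-.0625; yh=np.array([np.sin(.0625),np.cos(.0625),0]); xh=np.array([np.cos(.0625),-np.sin(.0625),0])
O=np.array([.6033,.0498,0])-.052*yh
def fp(x,y,z): return O+x*xh+y*yh+np.array([0,0,z])
E
python3 - <<'E'
from h import *
bot.line_to(fp(0,.262,.2),down(YAW),.25); bot.line_to(fp(0,.262,.056),max_speed=.15); bot.hold(.4)
p=bot.current_ee_pos(); print(p,p-fp(0,.262,.056),Ro.from_rotvec(bot.current_tool_rot()).as_matrix().round(4).tolist(),bot.current_contact_force(),bot.current_clock())
c=bot.read_camera("scene"); im=c["pixels"]
P={n:proj(c,X) for n,X in dict(tip=fp(0,.082,.075),sh=fp(0,.232,.075),mouth=fp(0,.058,.075)).items()}; print(P)
u,v=np.mean(list(P.values()),0).astype(int); x0,y0=u-65,v-50
cr=cv2.resize(im[y0:y0+100,x0:x0+130],None,fx=6,fy=6,interpolation=cv2.INTER_CUBIC)
for q in P.values(): cv2.circle(cr,tuple(int(t) for t in (q-[x0,y0]+.5)*6),3,(0,0,255),-1)
cv2.imwrite("pics/s2.png",cr)
E
```

```text
[0.61656069 0.25942762 0.05628493] [1.44231033e-04 3.76432391e-05 2.84925327e-04] [[0.998, -0.0624, 0.0004], [-0.0624, -0.998, 0.0001], [0.0004, -0.0001, -1.0]] [-0.35501779  0.48128697 -2.2439138 ] 10.5083
{'tip': array([243.4824844 , 196.84675401]), 'sh': array([273.47582601, 228.00587732]), 'mouth': array([239.08335297, 192.27441073])}
```

View pics/s2.png

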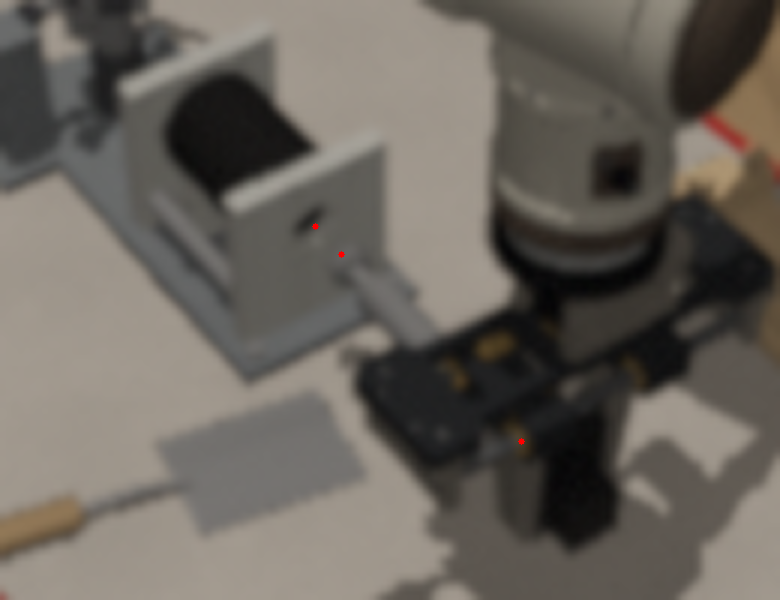

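The crop shows the rod pointing at the dark bore at about (310,220). The tip is at about (322,240), on the predicted line (predicted tip (341,254), mouth (315,227)) and with no visible nose-down tilt. I'll insert with force guarding.

Run:
```python
from h import *
f0=bot.current_contact_force()
for y in np.arange(.254,.199,-.008):
    bot.line_to(fp(0,y,.056),max_speed=.05)
    f=bot.current_contact_force()-f0; e=bot.current_ee_pos()-fp(0,y,.056)
    print(round(y,3),"f",[round(float(f@a),1) for a in (xh,yh,[0,0,1])],"e",[round(float(e@a)*1e3,2) for a in (xh,yh,[0,0,1])],"t",bot.current_ft_torque().round(2))
    if np.abs(f).max()>12: print("STOP");break
print(bot.current_clock())
```

```text
0.254 f [2.0, 0.2, -0.0] e [0.04, -0.51, -0.06] t [ 0.    0.07 -0.03]
0.246 f [1.2, 0.2, 0.3] e [0.05, -0.39, -0.01] t [0.06 0.08 0.05]
0.238 f [1.7, 0.9, 0.1] e [0.03, -0.36, -0.0] t [ 0.01  0.01 -0.  ]
0.23 f [1.3, 0.5, -0.0] e [0.04, -0.33, 0.02] t [ 0.06  0.06 -0.05]
0.222 f [0.9, -0.4, -0.2] e [0.03, -0.36, -0.0] t [0.06 0.04 0.02]
0.214 f [2.0, 0.9, -0.4] e [0.06, -0.35, 0.04] t [ 0.    0.02 -0.01]
0.206 f [1.6, 0.1, 0.2] e [0.04, -0.35, -0.0] t [ 0.08  0.09 -0.01]
12.7167
```

The rod is 30 mm inside the near cheek without contact, so I'll continue.

Run:
```python
from h import *
f0=np.array([-.355,.48,-2.24])
for y in [.18,.16,.146,.14,.134,.128,.122,.114,.106,.1,.096,.093,.091,.089,.087,.085,.083,.081]:
    bot.line_to(fp(0,y,.056),max_speed=.05)
    f=bot.current_contact_force()-f0; e=bot.current_ee_pos()-fp(0,y,.056)
    print(round(y,3),"f",[round(float(f@a),1) for a in (xh,yh,[0,0,1])],"e",[round(float(e@a)*1e3,2) for a in (xh,yh,[0,0,1])],"t",bot.current_ft_torque().round(2))
    if np.abs(f).max()>15: print("STOP");break
print(bot.current_clock())
```

```text
0.18 f [0.6, -0.1, -0.4] e [0.01, -0.1, 0.03] t [-0.    0.1  -0.01]
0.16 f [0.4, -0.3, -0.0] e [0.04, -0.22, 0.03] t [0.03 0.06 0.02]
0.146 f [0.2, -0.1, -0.3] e [0.02, -0.28, -0.01] t [-0.02  0.04  0.04]
0.14 f [0.5, 0.6, -0.2] e [0.03, -0.25, 0.01] t [0.09 0.   0.03]
0.134 f [0.6, 0.1, 0.7] e [0.0, -0.31, -0.02] t [-0.03  0.11  0.04]
0.128 f [0.8, -0.6, -0.1] e [0.02, -0.32, -0.02] t [0.03 0.03 0.04]
0.122 f [0.1, -1.5, 0.2] e [0.02, -0.34, -0.01] t [ 0.04  0.1  -0.02]
0.114 f [-0.2, -0.4, -0.5] e [0.04, -0.37, 0.02] t [ 0.03  0.05 -0.  ]
0.106 f [-0.0, -0.9, -1.0] e [0.04, -0.35, 0.01] t [-0.01  0.05  0.01]
0.1 f [-0.5, -0.9, 0.1] e [0.01, -0.31, -0.01] t [0.07 0.08 0.03]
0.096 f [0.8, 0.1, -0.9] e [0.01, -0.2, 0.01] t [-0.01  0.04 -0.01]
0.093 f [0.5, -0.6, 0.7] e [-0.0, -0.13, -0.01] t [ 0.03  0.11 -0.04]
0.091 f [1.1, -0.8, -0.4] e [0.0, -0.11, 0.02] t [ 0.03  0.05 -0.01]
0.089 f [-0.1, -1.0, 0.4] e [-0.01, -0.12, -0.0] t [ 0.    0.07 -0.06]
0.087 f [0.4, 4.4, -0.0] e [-0.03, 1.48, 0.08] t [ 0.96 -0.04  0.09]
0.085 f [1.5, 11.8, -0.8] e [-0.03, 3.49, 0.15] t [ 1.97 -0.21  0.1 ]
0.083 f [1.7, 18.6, -0.3] e [-0.07, 5.51, 0.26] t [ 3.03 -0.27  0.17]
STOP
18.0667
```

The shoulder is home: contact at frame y 0.0885, as predicted, with the force rising steadily. I'll release, back up and check, then look at the lock.

Run:
```python
from h import *
bot.line_to(fp(0,.0875,.056),max_speed=.05); print(bot.current_contact_force())
bot.set_gripper(.7); bot.hold(.2)
bot.line_to(fp(0,.089,.2),max_speed=.15); bot.line_to(fp(0,.10,.27),max_speed=.25); print(bot.current_contact_force(),bot.current_clock())
yl=np.arctan2(-.0478,-.1101)+np.pi*2-np.pi/2
piv=np.array([.592,-.146,.25])
bot.goto(piv,down(yl)); bot.hold(.2)
c=bot.read_camera("wrist"); cv2.imwrite("pics/w3.png",c["pixels"]); print(bot.current_joints().round(3),bot.current_clock(),proj(c,np.array([.592,-.146,.152])))
```

```text
[-0.87511458  6.19390267 -1.85358246]
[-0.6438276   0.34398369 -0.48342806] 20.725
[-0.439  0.226  1.449 -0.     1.466 -2.42 ] 23.075 [259.19785589 184.20423525]
```

View pics/w3.png

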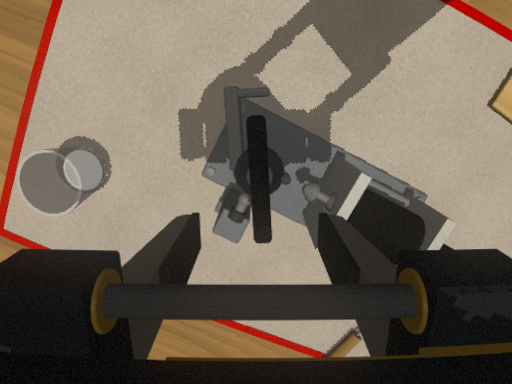

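The wrist view shows the bar from (256,116) to (263,242), its centre at about (259.5,179) against the predicted pivot (259,184). The axle tip with its neck pokes through the far cheek at (315,190). The cup is at (60,180), clear of everything.

Run:
```python
from h import *
c=bot.read_camera("wrist"); g=c["pixels"].max(2).astype(int)
pts=[]
for r in range(122,240,6):
    x=np.where(g[r,240:280]<38)[0]+240
    if len(x): pts.append(onz(c,np.median(x),r,.152))
    if r%24==2: print(r,x.min(),x.max())
pts=np.array(pts); vx,vy,x0,y0=cv2.fitLine(pts[:,:2].astype(np.float32),2,0,.01,.01).ravel(); print("bar dir yaw",np.arctan2(vy,vx),"assumed",np.arctan2(-.0478,-.1101))
a,b=onz(c,256.3,115.5,.152),onz(c,263,242.5,.152); print(a.round(4),b.round(4),((a+b)/2).round(4),np.linalg.norm(a-b).round(4))
```

```text
122 247 265
146 248 266
170 240 278
194 252 268
218 254 269
bar dir yaw 0.46050474 assumed -2.7319968214857777
[ 0.5415 -0.1705  0.152 ] [ 0.6386 -0.1222  0.152 ] [ 0.5901 -0.1463  0.152 ] 0.1084
```

Run:
```python
from h import *
P=np.array([.5908,-.1464,0]); o=down(2.031)
bot.goto(P+[0,0,.19],o); bot.line_to(P+[0,0,.128],max_speed=.08); print(bot.current_contact_force())
bot.set_gripper(0,60); print("open mm",bot.current_opening()*92,bot.current_contact_force(),bot.current_ft_torque(),bot.current_clock())
q0=np.array(bot.current_joints())
for d in [.15,.3,.45,.6,.75,.9,1.05,1.2]:
    bot.set_joints(q0+[0,0,0,0,0,d]); f=bot.current_contact_force(); t=bot.current_ft_torque()
    print(d,"act",round(bot.current_joints()[5]-q0[5],3),f.round(1),t.round(2),round(bot.current_opening()*92,1))
    if np.abs(f).max()>25 or abs(t[2])>2.5: print("STOP");break
print(bot.current_clock())
```

```text
[ 0.66534647 -0.77970952  0.16598967]
open mm 15.860854543263049 [-1.22186285  2.3319793   1.8604675 ] [ 0.35908254  0.21790296 -0.02450597] 25.1917
0.15 act 0.147 [-0.4  0.7  1.1] [ 0.07  0.   -0.08] 15.6
0.3 act 0.295 [-0.3 -0.3 -0.3] [-0.04  0.08  0.14] 15.5
0.45 act 0.444 [-0.4 -1.   0.5] [-0.22  0.01  0.23] 15.6
0.6 act 0.593 [-1.1 -2.9  0.3] [-0.43  0.05  0.08] 15.6
0.75 act 0.744 [ 0.1 -3.9 -0.6] [-0.76  0.   -0.33] 15.6
0.9 act 0.895 [-0.9 -4.9 -0.2] [-0.87  0.   -0.53] 15.6
1.05 act 1.044 [ 0.5 -5.3 -0.9] [-0.93  0.02 -0.03] 15.5
1.2 act 1.194 [-1.7 -5.3 -0.2] [-0.99  0.1   0.02] 15.7
27.325
```

The first click passed: the torque reversed and then fell to zero. On to the second.

Run:
```python
from h import *
q0=np.array(bot.current_joints()); q0[5]-=1.194
for d in [1.35,1.5,1.6,1.7,1.8,1.9,2.0,2.06,2.1,2.13,2.16]:
    bot.set_joints(q0+[0,0,0,0,0,d]); f=bot.current_contact_force(); t=bot.current_ft_torque()
    print(d,"act",round(bot.current_joints()[5]-q0[5],3),f.round(1),t.round(2),round(bot.current_opening()*92,1))
    if np.abs(f).max()>25 or abs(t[2])>1.5: print("STOP");break
print(bot.current_clock())
```

```text
1.35 act 1.343 [-1.8 -3.5  0.1] [-0.56  0.13  0.02] 15.1
1.5 act 1.493 [-2.3 -4.9  0.3] [-0.67  0.3   0.06] 15.6
1.6 act 1.594 [-3.  -4.1 -0.6] [-0.73  0.42  0.28] 15.3
1.7 act 1.696 [-2.7 -3.9  1. ] [-0.74  0.51  0.11] 15.6
1.8 act 1.796 [-4.  -5.   1.3] [-0.8   0.61 -0.01] 15.5
1.9 act 1.896 [-4.5 -4.3  0.9] [-0.81  0.68 -0.07] 15.3
2.0 act 1.997 [-4.6 -5.1  1.5] [-0.83  0.73 -0.5 ] 15.5
2.06 act 2.057 [-5.5 -3.8  2. ] [-0.85  0.73 -0.69] 15.5
2.1 act 2.095 [-5.3 -4.3  2.4] [-0.79  0.7   0.15] 15.4
2.13 act 2.124 [-4.6 -4.4  1.3] [-0.9   0.74  0.88] 15.5
2.16 act 2.153 [-4.4 -5.5  1.5] [-0.88  0.86  1.29] 16.1
30.1083
```

Past the second lobe and on the end stop: the torque rises steeply beyond 2.09. I'll ease back, release, retreat and check.

Run:
```python
from h import *
q=np.array(bot.current_joints()); q[5]-=.055; bot.set_joints(q); print(bot.current_ft_torque().round(2))
bot.set_gripper(.6); bot.hold(.2); p=np.array(bot.current_ee_pos())
bot.line_to([p[0],p[1],.25],max_speed=.12); bot.hold(.2); print(bot.current_contact_force())
cw=bot.read_camera("wrist")["pixels"]
bot.goto([.4,.1,.3],down(YAW)); bot.hold(.2)
ct=bot.read_camera("top")["pixels"][160:270,190:360]
cv2.imwrite("pics/end.png",np.hstack([cv2.resize(cw[0:260,60:460],None,fx=.99,fy=1.15),cv2.resize(ct,(400,299),interpolation=cv2.INTER_CUBIC)]))
print(bot.current_clock(),bot.current_contact_force())
```

```text
[-0.62  0.17  0.14]
[-0.49116522  0.74825324  0.11300594]
34.15 [-0.49832455  0.80833924 -1.05438884]
```

View pics/end.png

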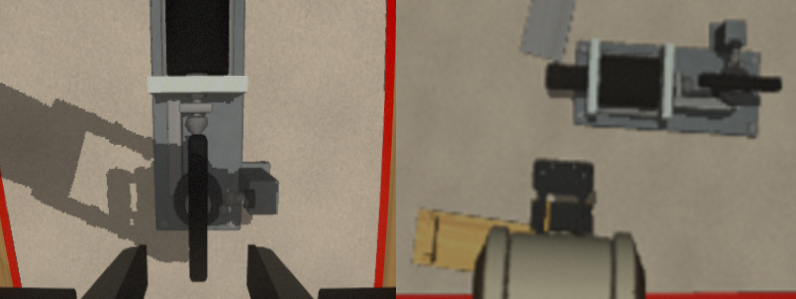

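The picture shows the bar parallel to the frame's y (left half, column ~198) and the fork arm across the axle's neck at (195,107), behind the tip at (196,125). In the right half, the handle sits flush against the near cheek at (590,78), the rest is empty and the knife is in its place. The arm is clear.

```bash
python3 -c "
from workcell import bot
bot.hold(.5); print(bot.current_contact_force(),bot.current_joint_vel().round(3)); bot.job_done()"
```

```text
[-0.02983368  0.32675734  0.90370399] [ 0.002 -0.001  0.    -0.     0.001  0.001]
the job is handed in; nothing more can be done
```

The axle is fully home in the sheet roller and the lock is turned through both clicks. I handed the job in at about 35 s on the robot's clock.

- **Axle:** I took the black-handled axle from the rest and slid it in with almost no side force. It stopped within 0.5 mm of the predicted shoulder position. After release, the last picture shows the handle flush against the near cheek.
- **Lock:** I turned the T-handle clockwise about 2.1 rad. The torque reversed at both lobes, then rose sharply at the end stop, near 2.1 rad. After release, the last picture shows the bar along the frame's y and the fork round the axle's neck. I judged both by eye and did not measure the final bar angle.
- **Bystanders:** The knife's blade is where it was in the last picture. The jar, the cup and the rest of the knife were outside it. The arm met no unexpected contact, and the robot was touching nothing at hand-in.
- **Disagreements:** The top and wrist cameras differed by 3 to 4 mm on the handle's position. Turning the lock left a steady 5–7 N sideways pull, from a small error in centring on the pivot. Neither affected the result.

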